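Stand the calibration-gas cylinder in its bracket

ROBOT

A 6-joint arm with a two-finger parallel gripper is mounted at the origin on the work surface. World frame = base frame: x ahead of the robot, y to its left, z up, the work surface at z = 0. Lengths are in m, angles in rad, forces in N, time in s.
With the tool pointing down it reaches from about 0.35 to 0.775 m from the base axis. Payload 5.5 kg.
Tool frame: the origin (TCP) lies at the very end of the fingers, on their centre line; the grasp point (between the pads) lies 19 mm behind it (grip_point_offset is the distance from the TCP to the grasp point, in m); z points along the fingers, y is the direction in which the jaws open and shut (so a half turn about z gives the same grasp; the last joint's range is limited). The gripper opens to 85 mm and grips with 20 to 120 N. Pads are 22 mm wide; open, the fingers measure 114 mm over their backs; the gripper's body (76 mm by 85 mm) begins 54 mm behind the grasp point. The pads swing forward as they close: fully open they stand 13 mm farther back than shut.
Start: joints at [-1.327, 0.313, 0.046, 1.304, 0, 1.431], TCP at [0.215, -0.533, 0.231] pointing down, gripper open.
Joint ranges: [-2.76, 2.76], [-0.86, 1.69], [-1.03, 1.26], [-2.2, 2.34], [-1.47, 1.5], [-3.14, 3.14]. Speed limits (rad/s): [2.57, 2.57, 3.14, 3.14, 3.14, 3.14].

INTERFACE

Orientations are given as a unit quaternion [w, x, y, z].
In Python, from workcell import * gives the robot as it stands.
- The arm moves only by the shell command python3 -m crank 'ROWS' [OPENING] [FORCE]. ROWS is a JSON object of lists of equal length, an entry for each row: "travel": the shift along the tool's x, y, z in units of 40 mm (1.0 is 40 mm), a list of three; "turn": the turn about the tool's z in rad. In form: {"travel": [[x, y, z], ...], "turn": [turn, ...]}. A call has 1 to 5 rows; each row is the pose to reach, as a shift and turn from the pose commanded when the call began, along the tool's axes at that moment; what a row does not reach only later rows make up. A row lasts 1/12 s, in which the tool goes at most 41.7 mm and 7.16 degrees, less where a joint would pass 70% of its speed; a pose out of reach is approached as far as the arm can. A call with a gripper value outside its range is refused whole. OPENING is the finger opening in mm, from 0 to 85.4, set as the call begins (- or left out, the last holds). The fingers move at their own pace and stop on an object; FORCE is the grip in N (left out, the last holds). Time passes only in rows, so rows that repeat a pose let the fingers close. It gives the time, the measured TCP pose, the force and the opening at its end, in the units of the state.
- get_state(): the state, without advancing time (a new reading comes with each control period).
- read_camera(name): name is "side" or "top" or "wrist"; returns a dict with "image" (420x560x3 uint8, red, green, blue), "K" (3x3 intrinsics, pixels), "k1" (the pictures are not rectified: a ray, as slopes to the right and down, at radius r is drawn at 1 + k1 r^2 times it, then the intrinsics apply), "R" (3x3) and "t" (3): a world point X has camera coordinates R X + t. Camera axes: x right, y down, z forward; pixel columns grow to the right and rows downward; lengths in m; the calibration is good to about 2 mm. A picture is of the moment at which its call begins. There is no depth.
- hand_in(): hands the job in, once; it reports no verdict.
The state is a dict: "clock": time; "joint_pos": joint angles; "qvel": joint speeds; "tau": joint torques, N m; "tcp_pos": TCP position; "orientation": TCP orientation; "wrist_force": force on the tool from outside, world axes, zero at the start; "ft_torque": the same for the moment, N m; "finger_gap": finger opening in m.
Only numpy, scipy, OpenCV 4.12 (cv2) and the standard library are available. Lean on these libraries where they do the work, as an engineer would, in place of code of your own. Each camera call takes 0.05 s, during which the arm holds its last target. There are 200 camera calls.

TASK

The spare calibration-gas cylinder lies on the bench in front of its bracket. Slide it along the bench, foot first, into the bracket until its foot butts against the back plate, then raise the valve end until the cylinder stands upright in the bracket with its foot flat on the bench: keep the foot down and let the back plate hold it, never lifting the cylinder off the bench. Let go, then swing the retaining bar fully shut across its front, and leave the bottle, the jar and the tube rack where they are.

Things in the scene. Friction and masses are not known exactly. Their poses are not given: they have to be found in the camera images.
- bracket: Folded bright-steel cylinder bracket bolted to the bench. Origin on the bench, mid-width, on the front face of its back plate (84 wide, 110 tall); z up; the open mouth faces its own -x. Cheeks 4 thick, 45 tall run from x = 0 to -70 with inner faces at y = +38 and -38; at the mouth each has a post 12 x 8, 104 tall. No floor plate: the cylinder stands on the bench.
- bay_seat (a point): Point on the bench where the middle of the cylinder's foot belongs when it stands upright with its side at the back plate: bracket x = -31, y = 0. Flat flanges 4 thick stick out 22 beyond the cheeks and 49 behind the plate. When nearly up, the foot can wedge against the plate a few degrees short of upright: push the valve end on towards the plate until the foot drops flat.
- bar (a joint): Angle (rad) of the flat steel retaining bar, on an upright hinge at bracket x = -76, y = +46. 0 = shut, across the mouth along the bracket's -y; grows as it swings outwards (to -x, then round to +y), at most 2.5: it points along (-sin a, -cos a) of the bracket's x, y. 122 long, 5 thick, 16 tall, mid-height 96. Slightly stiff (0.06 N m), it stays where left. Shut, it clears a seated cylinder by 13.
- bar_knob (a point): Middle of the upright round black plastic knob on the free end of the bar: 18 in diameter, 36 tall (108 to 144 above the bench), on the bar's centre line, 114 from the hinge axis.
- cylinder: Aluminium calibration-gas cylinder with paper label and brass valve, 197 long, about 0.55 kg, centre of mass about 70 from the foot. It lies with its foot towards the bracket. Origin at the centre of its flat foot; its x axis is the long axis, from foot to valve. Body 60 in diameter (rim bevelled by 5) to 118 from the foot, then a shoulder down to 27 in diameter at 141.
- collar (a point): On the cylinder's axis, 168 from the foot: middle of the smooth round brass valve collar, 26 in diameter, from 141 to 185 from the foot, the place to hold it (an outlet stub, 16 in diameter, goes on to 197). It is 30 above the bench while the cylinder lies, 168 when it stands. It can turn between the fingers about the line on which they close.
- reagent_bottle: Amber reagent bottle with white cap, 64 in diameter, 140 tall, standing behind the bracket; origin at the centre of its base. To be left alone.
- white_jar: White plastic jar, 72 in diameter, 85 tall, standing behind the bracket; origin at the centre of its base. To be left alone.
- tube_rack: Grey sample-tube rack, 90 x 200, about 105 tall with its tubes, on the bench beyond the valve end of the cylinder; origin at the centre of its base. To be left alone.

How it is judged:
On the way, in this order (a step that is already met when the one before it is completed fails the run):
1. the cylinder, still lying, has its foot butted against the back plate inside the bracket (x of cylinder in the frame of bracket above -0.015 m and y of cylinder in the frame of bracket between -0.015 and 0.015 m and angle between cylinder's own x axis and vertical above 1.3 rad), for 0.1 s.
2. the cylinder is part raised, 30 to 60 degrees from upright, its foot down on the bench and still at the back plate (angle between cylinder's own x axis and vertical between 0.5 and 1.05 rad and x of cylinder in the frame of bracket above -0.038 m and height (world z) of cylinder below 0.034 m), for 0.1 s.
3. the cylinder stands upright in the bracket, let go, the bar still open (angle between cylinder's own x axis and vertical below 0.06 rad and height (world z) of cylinder below 0.005 m and x of cylinder in the frame of bracket above -0.044 m and contact force between cylinder and the fingers below 0.1 N and value of joint bar above 0.8 rad), for 0.2 s.
At the end, for the whole second after the job is handed in: The cylinder stands on the bench inside the bracket, upright within 3.4 degrees and at rest, its axis 25 to 44 mm in front of the back plate and within 12 mm of the middle of the bay; the bar is shut (below 0.06 rad); the bottle, jar and rack are within 30 mm of where they stood (angle between cylinder's own x axis and vertical below 0.06 rad and height (world z) of cylinder below 0.005 m and x of cylinder in the frame of bracket between -0.044 and -0.025 m and y of cylinder in the frame of bracket between -0.012 and 0.012 m and value of joint bar below 0.06 rad and linear speed of cylinder below 0.01 m/s and distance of each of reagent_bottle, white_jar, tube_rack from where it was at the start of the episode below 0.03 m); the robot touches nothing.
It fails at once if the cylinder is lifted off the bench (the centre of its foot rises above 45 mm; it is at 30 mm while the cylinder lies) (height (world z) of cylinder above 0.045 m).
It fails at once if the cylinder is lifted off the bench when nearly upright (less than 0.5 rad from it, foot centre above 30 mm) (angle between cylinder's own x axis and vertical below 0.5 rad and height (world z) of cylinder above 0.03 m).
It fails at once if the bottle, the jar or the rack is pushed more than 30 mm (distance of any of reagent_bottle, white_jar, tube_rack from where it was at the start of the episode above 0.03 m).
It also fails if it takes over 64 s, if anything falls off the work surface, if the arm or the gripper's body presses on something with over 40 N, if the wrist force passes 120 N, or if a joint passes its speed limit or range.

## Working session

There is one attempt and no reset: what is moved stays moved. The work goes in short steps, Python scripts to look and compute and a shell command to move; the robot and the scene stay as the last step left them, time stands still between calls to the robot, and variables do not carry over. Pictures are saved under pics/ and viewed, about 8 in all and at most 12, crops included, and the job is handed in when it is done.

```bash
ls; mkdir -p pics
cat > h.py <<'E'
from workcell import *
import numpy as np, cv2, json
def snap(n,f):
    c=read_camera(n); cv2.imwrite('pics/'+f+'.png',c['image'][:,:,::-1])
    json.dump({k:np.array(c[k]).tolist() for k in('K','k1','R','t')},open('pics/'+f+'.json','w'))
def px(f,uv,z):
    "pixels -> world points on the plane z"
    c={k:np.array(v) for k,v in json.load(open('pics/'+f+'.json')).items()}
    uv=np.array(uv,float).reshape(-1,1,2)
    p=cv2.undistortPoints(uv,c['K'],np.array([float(c['k1']),0,0,0]))[:,0]
    d=np.c_[p,np.ones(len(p))]@c['R']; o=-c['R'].T@c['t']
    return o+d*((np.array(z)-o[2])/d[:,2])[:,None]
def proj(f,X):
    c={k:np.array(v) for k,v in json.load(open('pics/'+f+'.json')).items()}
    return cv2.projectPoints(np.array(X,float).reshape(-1,1,3),cv2.Rodrigues(c['R'])[0],c['t'],c['K'],np.array([float(c['k1']),0,0,0]))[0][:,0]
E
python3 - <<'E'
from h import *
print(get_state())
for n in('top','side'):
    snap(n,n+'0'); print(n,open('pics/'+n+'0.json').read())
E
```

```text
pics
{'clock': 0.0, 'joint_pos': array([-1.32659741e+00,  3.13990542e-01,  4.49868381e-02,  1.30357245e+00,
        7.91653387e-06,  1.43117699e+00]), 'qvel': array([ 0.00073896,  0.00080261,  0.00091808,  0.0004658 ,  0.00184298,
       -0.00027365]), 'tau': array([ 8.10461061e-04, -4.80630970e+01,  2.98531741e+01,  1.95299461e-02,
       -4.31033342e-07,  1.18394271e-05]), 'tcp_pos': array([ 0.21517877, -0.53268596,  0.23041767]), 'orientation': array([-8.88902460e-04,  9.81641502e-01,  1.90733242e-01, -4.25592452e-05]), 'wrist_force': array([ 0.04705532, -0.21164659, -0.0262689 ]), 'ft_torque': array([-0.01360107,  0.0154576 , -0.01512533]), 'finger_gap': 0.08523586982376083}
top {"K": [[420.21758765125355, 0.0, 275.45822321218145], [0.0, 420.21758765125355, 210.41850920253714], [0.0, 0.0, 1.0]], "k1": -0.0845456510908282, "R": [[0.009199874273101118, -0.9998595492442691, 0.014008715087616109], [-0.993199915553623, -0.010762755180734324, -0.1159227796647227], [0.11605727059359701, -0.012846979643731212, -0.9931594358693865]], "t": [-0.043634298816846204, 0.5772278839230215, 1.2765486953668188]}
side {"K": [[526.1711044311938, 0.0, 273.5790172075041], [0.0, 526.1711044311938, 215.97497239240812], [0.0, 0.0, 1.0]], "k1": -0.12010763404873484, "R": [[0.9979973825589721, -0.061232604374196926, 0.01586797299575146], [-0.03260642079759621, -0.7129520676395523, -0.7004542601564056], [0.05420374275094757, 0.6985341204336697, -0.7135208734590383]], "t": [-0.5740968977955951, 0.07287470708127043, 1.6514860759616599]}
```

View pics/top0.png

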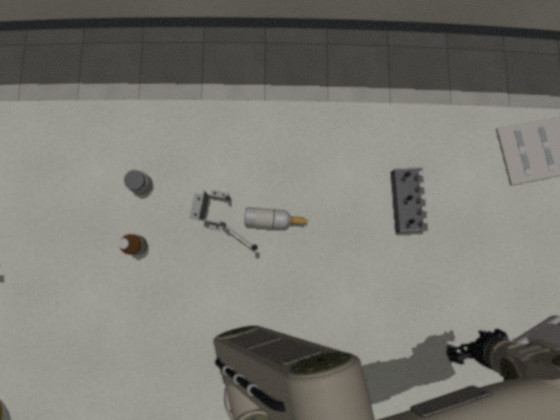

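View pics/side0.png

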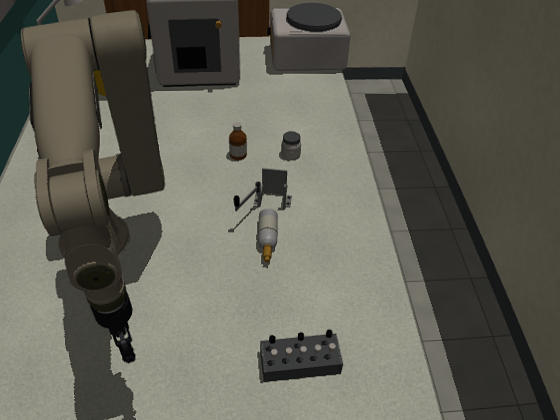

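Run:
```python
import cv2,numpy as np
a=cv2.imread('pics/top0.png')[175:265,180:320]; b=cv2.imread('pics/side0.png')[155:275,220:310]
a=cv2.resize(a,None,fx=5.7,fy=5.7,interpolation=cv2.INTER_CUBIC)
cv2.imwrite('pics/c1.png',a)
b=cv2.resize(b,None,fx=5,fy=5,interpolation=cv2.INTER_CUBIC); cv2.imwrite('pics/c2.png',b)
```

```text
(no output)
```

View pics/c1.png

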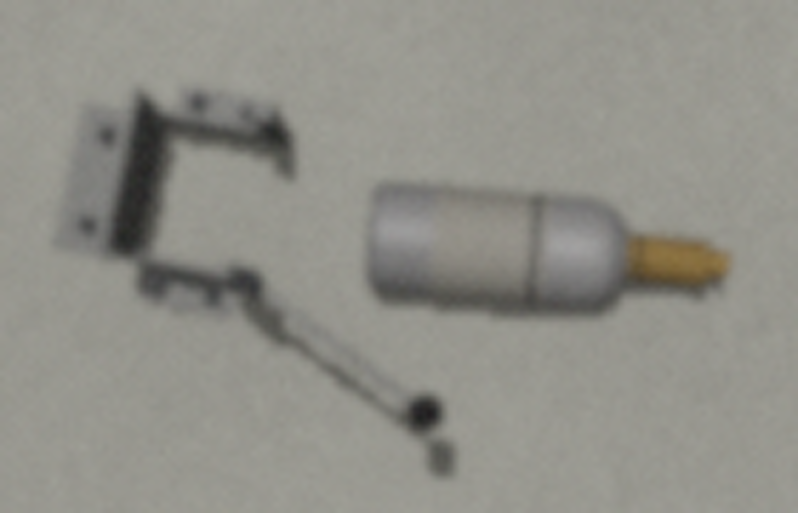

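View pics/c2.png

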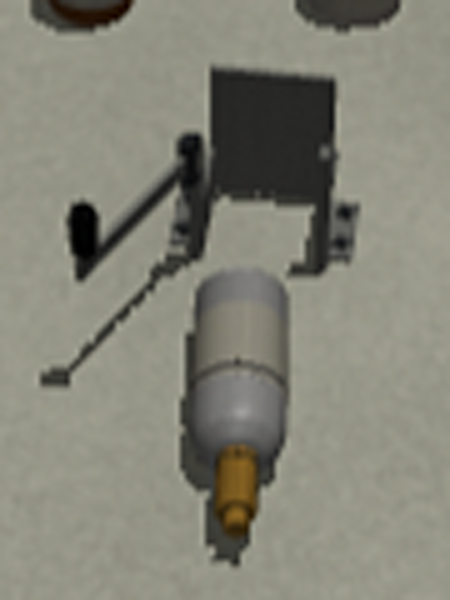

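Run:
```python
from h import *
from scipy.optimize import least_squares
T=lambda U:(np.array(U)+.5)/5.7-.5+[180,175]
S=lambda U:(np.array(U)+.5)/5-.5+[220,155]
def w(p,q):
    q=np.array(q,float);c,s=np.cos(p[2]),np.sin(p[2])
    return np.c_[p[0]+c*q[:,0]-s*q[:,1],p[1]+s*q[:,0]+c*q[:,1],q[:,2]]
# bracket: (x,y,z) local
bt=[([.0,-.042,.11],(143,93)),([0,.042,.11],(116,250)),([.0,-.040,.0],(168,128)),([-.076,-.042,.104],(268,128))][:2]
bs=[([0,.042,.11],(211,69)),([0,-.042,.11],(335,79))]
def f(p):
    b=p[:3]
    k=w(b,[[-.076-.114*np.sin(p[3]),.046-.114*np.cos(p[3]),.144]])
    return np.r_[(proj('top0',w(b,[q for q,_ in bt]))-T([u for _,u in bt])).ravel(),
     (proj('side0',w(b,[q for q,_ in bs]))-S([u for _,u in bs])).ravel(),
     (proj('top0',k)-T([(425,411)])).ravel(),(proj('side0',k-[0,0,.0])-S([(84,208)])).ravel()]
r=least_squares(f,[.5,-.4,1.5,1.5])
print('bracket',r.x,'res px',np.round(r.fun,1))
b=r.x
# checks
inv=lambda uv:((proj_u:=uv))
for n,l,M in(('top0',[(-.07,-.064,.004),(0,-.064,.004),(.049,.042,.004),(.049,-.042,.004),(-.076,.046,.104),(-.076,-.046,.104)],(5.7,[180,175])),('side0',[(-.07,-.064,.004),(0,-.064,.004),(0,-.042,0),(-.076,.046,.104),(-.076,-.046,.104)],(5,[220,155]))):
    print(n,np.round((proj(n,w(b,l))-M[1]+.5)*M[0]-.5).tolist())
# cylinder: axis pts
foot=px('top0',T([(377,184),(371,298)]),[.03,.03]); 
print('foot sides top',foot)
print('collar axis top', px('top0',T([(632,236),(632,282),(715,262),(730,262)]),[.03]*4))
print('side: body sides, collar', px('side0',S([(218,450),(257,450),(215,505),(255,507)]),[.03]*4), px('side0',S([(197,300),(289,300),(190,420),(286,420)]),[.03]*4))
for n in('top0','side0'):
    c=json.load(open('pics/%s.json'%n)); print(-np.array(c['R']).T@np.array(c['t']))
```

```text
bracket [0.5855645  0.18058957 1.42040588 2.06458911] res px [-0.5 -0.9 -0.9 -0.5 -0.6  0.5 -0.   0.3  0.6  0.2 -0.5  0.5]
top0 [[298.0, 100.0], [176.0, 81.0], [56.0, 252.0], [84.0, 105.0], [256.0, 280.0], [287.0, 106.0]]
side0 [[355.0, 272.0], [362.0, 200.0], [330.0, 202.0], [189.0, 155.0], [332.0, 165.0]]
foot sides top [[0.58826439 0.05523279 0.03      ]
 [0.52551147 0.05742851 0.03      ]]
collar axis top [[ 0.5610659  -0.08495808  0.03      ]
 [ 0.53576921 -0.0850895   0.03      ]
 [ 0.54722243 -0.1305543   0.03      ]
 [ 0.54730639 -0.13879116  0.03      ]]
side: body sides, collar [[ 0.53841783 -0.07456937  0.03      ]
 [ 0.56222914 -0.07569165  0.03      ]
 [ 0.53452816 -0.1183395   0.03      ]
 [ 0.55839938 -0.12104395  0.03      ]] [[ 0.53100627  0.05467684  0.03      ]
 [ 0.5903187   0.05196854  0.03      ]
 [ 0.52232144 -0.04913002  0.03      ]
 [ 0.58155908 -0.05190553  0.03      ]]
[ 0.42555136 -0.02101581  1.3353415 ]
[ 0.48580666 -1.13681665  1.23852494]
```

```bash
cat >> h.py <<'E'
B=np.array([.5856,.1806]);YB=1.420
def heading(s=None):
    q=(s or get_state())['orientation']; w,x,y,z=q
    return np.arctan2(2*(x*y+w*z),1-2*(y*y+z*z))
def bw(xb,yb):
    c,s=np.cos(YB),np.sin(YB); return np.array([B[0]+c*xb-s*yb,B[1]+s*xb+c*yb])
def goal(x,y,z,psi=None):
    "travel/turn from the present pose to TCP x,y,z and heading psi of tool x"
    from scipy.spatial.transform import Rotation as Ro
    s=get_state(); q=s['orientation']; R=Ro.from_quat(np.r_[q[1:],q[0]]).as_matrix()
    d=R.T@(np.array([x,y,z])-s['tcp_pos'])/.04; h=heading(s)
    print('t',round(s['clock'],2),'tcp',np.round(s['tcp_pos'],4),'psi',round(h,3),'F',np.round(s['wrist_force'],1),'gap',round(s['finger_gap'],4),'-> travel',np.round(d,3),'turn',None if psi is None else round(h-psi,3))
def tcpb():
    p=get_state()['tcp_pos']; d=p[:2]-B;c,s=np.cos(YB),np.sin(YB); return np.round([c*d[0]+s*d[1],-s*d[0]+c*d[1],p[2]],4)
E
python3 -c "
from h import *
goal(.547,-.1105,.15,1.5)"
```

```text
t 0.1 tcp [ 0.2152 -0.5327  0.2305] psi 0.384 F [-0.3 -0.   0.2] gap 0.0854 -> travel [11.644 -6.678  2.026] turn -1.116
```

```bash
python3 -m crank '{"travel":[[1,-0.55,0],[2,-1.1,0],[2.9,-1.65,0],[3.8,-2.2,0],[4.6,-2.6,0]],"turn":[-0.12,-0.24,-0.36,-0.48,-0.6]}' 85; python3 -c "
from h import *
goal(.547,-.1105,.15,1.5)"
```

```text
clock: 0.52
tcp_pos: [0.3452, -0.3682, 0.2309]
orientation: [-0.001, 0.88, 0.475, -0.0]
wrist_force: [0.5, -0.2, -0.6]
finger_gap: 0.0848
t 0.52 tcp [ 0.3452 -0.3682  0.2309] psi 0.989 F [ 0.5 -0.2 -0.6] gap 0.0848 -> travel [8.154 0.674 2.025] turn -0.511
```

```bash
python3 -m crank '{"travel":[[1,0.1,0],[2,0.2,0],[3,0.3,0],[4,0.4,0],[4.8,0.4,0.4]],"turn":[-0.12,-0.24,-0.36,-0.48,-0.51]}' ; python3 -c "
from h import *
goal(.547,-.1105,.12,1.5)"
```

```text
clock: 0.93
tcp_pos: [0.4676, -0.2179, 0.2176]
orientation: [0.003, 0.732, 0.682, 0.001]
wrist_force: [1.6, 0.3, 0.0]
finger_gap: 0.0849
t 0.93 tcp [ 0.4676 -0.2179  0.2176] psi 1.5 F [1.6 0.3 0. ] gap 0.0849 -> travel [2.824 1.78  2.441] turn 0.0
```

```bash
python3 -m crank '{"travel":[[0.8,0.5,0.4],[1.6,1,1],[2.4,1.5,1.7],[2.8,1.76,2.4],[2.8,1.76,2.4]],"turn":[0,0,0,0,0]}'
python3 - <<'E'
from h import *
goal(.547,-.1105,.011,1.5); snap('wrist','w1'); snap('top','t1')
c=json.load(open('pics/w1.json'));print(c)
a=np.hstack([cv2.resize(cv2.imread('pics/w1.png'),(480,360)),cv2.resize(cv2.imread('pics/t1.png')[175:265,225:305],(320,360),interpolation=2)])
cv2.imwrite('pics/v1.png',a)
E
```

```text
clock: 1.35
tcp_pos: [0.5418, -0.1079, 0.1129]
orientation: [-0.004, 0.732, 0.681, -0.001]
wrist_force: [-1.4, 0.4, -1.0]
finger_gap: 0.0851
t 1.35 tcp [ 0.5418 -0.1079  0.1129] psi 1.499 F [-1.4  0.4 -1. ] gap 0.0851 -> travel [-0.064  0.155  2.545] turn -0.001
{'K': [[357.54560511843835, 0.0, 278.8568485678823], [0.0, 357.54560511843835, 210.57274614910833], [0.0, 0.0, 1.0]], 'k1': 0.008254647523200783, 'R': [[0.9973633085643461, -0.07214319002803336, -0.007860716389801355], [-0.0672466992109129, -0.9594840930792434, 0.2736204608086538], [-0.027282085235898448, -0.2723704008523726, -0.9618056209883056]], 't': [-0.5474662785324972, -0.06981730603432296, 0.2500420151175661]}
```

View pics/v1.png

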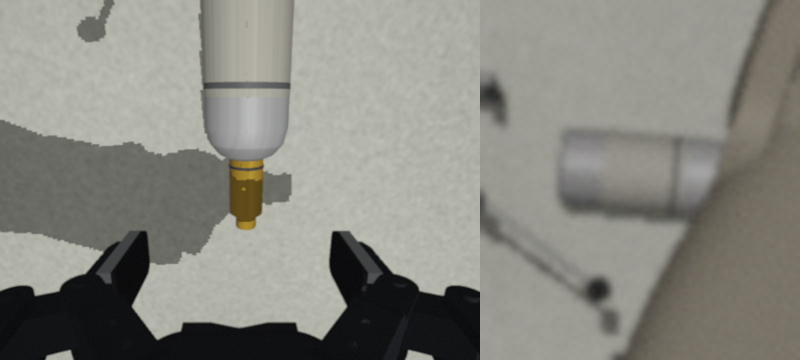

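Run:
```python
from h import *
k=560/480
print(px('w1',np.array([(247,162),(246,220),(246,229),(246,90),(202,100),(291,100)])*k,[.03]*6))
goal(.547,-.1105,.011,1.5)
```

```text
[[ 0.54878116 -0.08819466  0.03      ]
 [ 0.54493114 -0.13506213  0.03      ]
 [ 0.54441857 -0.14281369  0.03      ]
 [ 0.55144619 -0.03641638  0.03      ]
 [ 0.51978216 -0.04096261  0.03      ]
 [ 0.58284663 -0.04552055  0.03      ]]
t 1.45 tcp [ 0.5422 -0.1115  0.1174] psi 1.496 F [-0.2  0.3  0.9] gap 0.0851 -> travel [0.032 0.129 2.659] turn -0.004
```

```bash
python3 -m crank '{"travel":[[0.03,0.12,0.8],[0.03,0.12,1.5],[0.03,0.12,2.2],[0.03,0.12,2.6],[0.03,0.12,2.6]],"turn":[0,0,0,0,0]}'; python3 -m crank '{"travel":[[0,0,0],[0,0,0],[0,0,0]],"turn":[0,0,0]}' ; python3 -c "
from h import *
goal(.547,-.112,.011,1.5)"
```

```text
clock: 1.87
tcp_pos: [0.5459, -0.1129, 0.0131]
orientation: [-0.002, 0.734, 0.679, -0.001]
wrist_force: [-0.9, -0.6, 0.3]
finger_gap: 0.0847
clock: 2.12
tcp_pos: [0.5499, -0.1133, 0.0176]
orientation: [0.002, 0.734, 0.679, 0.001]
wrist_force: [-0.0, -0.7, 0.4]
finger_gap: 0.0849
t 2.12 tcp [ 0.5499 -0.1133  0.0176] psi 1.493 F [-0.  -0.7  0.4] gap 0.0849 -> travel [ 0.028 -0.076  0.164] turn -0.007
```

```bash
python3 -m crank '{"travel":[[0.03,-0.07,0.15],[0.03,-0.07,0.15],[0.03,-0.07,0.15]],"turn":[0,0,0]}'; python3 -m crank '{"travel":[[0,0,0],[0,0,0],[0,0,0],[0,0,0],[0,0,0]],"turn":[0,0,0,0,0]}' 15 30; python3 -m crank '{"travel":[[0,0,0],[0,0,0],[0,0,0],[0,0,0]],"turn":[0,0,0,0]}'; python3 -c "
from h import *
print(tcpb()); goal(*bw(-.168,0),.011,1.42)"
```

```text
clock: 2.37
tcp_pos: [0.5454, -0.1106, 0.0095]
orientation: [0.0, 0.734, 0.679, -0.0]
wrist_force: [-0.3, -0.5, -0.4]
finger_gap: 0.0849
clock: 2.78
tcp_pos: [0.5457, -0.1108, 0.0093]
orientation: [0.0, 0.734, 0.679, -0.0]
wrist_force: [-2.3, -0.6, 5.4]
finger_gap: 0.0252
clock: 3.12
tcp_pos: [0.5457, -0.1108, 0.0094]
orientation: [0.0, 0.734, 0.679, 0.0]
wrist_force: [-0.6, 0.8, 0.9]
finger_gap: 0.025
[-0.2941 -0.0044  0.0094]
t 3.12 tcp [ 0.5457 -0.1108  0.0094] psi 1.494 F [-0.6  0.8  0.9] gap 0.025 -> travel [ 3.151  0.124 -0.04 ] turn 0.074
```

```bash
python3 -m crank '{"travel":[[0.1,-0.01,-0.02],[0.3,-0.02,-0.02],[0.6,-0.03,-0.02],[0.9,-0.04,-0.02],[0.9,-0.04,-0.02]],"turn":[0.03,0.06,0.074,0.074,0.074]}'
python3 - <<'E'
from h import *
snap('top','t2');snap('side','s2');print(tcpb()); goal(*bw(-.168,0),.011,1.42)
a=np.hstack([cv2.resize(cv2.imread('pics/t2.png')[180:260,180:280],(500,400),interpolation=2),cv2.resize(cv2.imread('pics/s2.png')[160:260,240:315],(300,400),interpolation=2)])
cv2.imwrite('pics/v2.png',a)
# predicted position of cylinder in the pictures
print('foot rim ends pred',[( (proj('t2',[np.r_[bw(-.09,y),.03] for y in(-.03,.03)])-[180,180])*5).round().tolist()])
print('cheek inner tops pred',[((proj('t2',[np.r_[bw(x,y),.045] for x in(-.07,0) for y in(-.038,.038)])-[180,180])*5).round().tolist()])
E
```

```text
clock: 3.53
tcp_pos: [0.5465, -0.0728, 0.0097]
orientation: [-0.001, 0.758, 0.653, 0.0]
wrist_force: [0.8, 2.8, -2.1]
finger_gap: 0.0252
[-0.2572  0.0004  0.0097]
t 3.63 tcp [ 0.5465 -0.0736  0.0097] psi 1.422 F [ 1.   1.5 -2.8] gap 0.0248 -> travel [ 2.231  0.015 -0.029] turn 0.002
foot rim ends pred [[[278.0, 112.0], [262.0, 207.0]]]
cheek inner tops pred [[[247.0, 91.0], [225.0, 212.0], [136.0, 74.0], [114.0, 194.0]]]
```

View pics/v2.png

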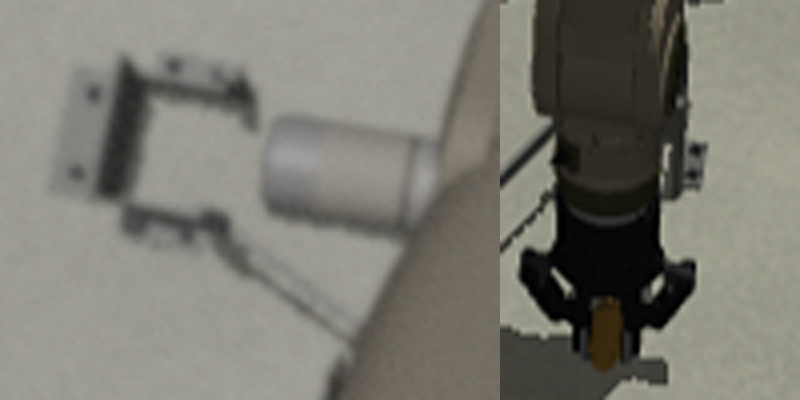

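```bash
python3 -m crank '{"travel":[[0.4,0.05,-0.02],[0.8,0.05,-0.02],[1.2,0.05,-0.02],[1.6,0.05,-0.02],[1.9,0.05,-0.02]],"turn":[0,0,0,0,0]}';python3 -m crank '{"travel":[[0.1,0,0],[0.2,0,0],[0.3,0,0],[0.35,0,0],[0.35,0,0]],"turn":[0,0,0,0,0]}'; python3 -c "
from h import *
print(tcpb()); goal(*bw(-.168,0),.011,1.42)"
```

```text
clock: 4.05
tcp_pos: [0.5601, 0.0002, 0.0107]
orientation: [0.0, 0.758, 0.652, -0.001]
wrist_force: [0.6, -2.0, -1.9]
finger_gap: 0.0254
clock: 4.47
tcp_pos: [0.562, 0.0132, 0.0107]
orientation: [0.0, 0.759, 0.651, -0.001]
wrist_force: [-1.8, -4.7, -3.7]
finger_gap: 0.0254
[-0.1691 -0.0018  0.0107]
t 4.47 tcp [0.562  0.0132 0.0107] psi 1.419 F [-1.8 -4.7 -3.7] gap 0.0254 -> travel [ 0.026 -0.045 -0.007] turn -0.001
```

```bash
python3 -m crank '{"travel":[[0.05,0,0],[0.1,0,0],[0.15,0,0],[0.15,0,0]],"turn":[0,0,0,0]}'
python3 - <<'E'
from h import *
print(tcpb()); goal(*bw(-.168,0),.011,1.42)
# raise path, relative to lying contact, units 40 mm (dx forward, dz up), small z bias
for d in range(0,95,10):
    f=np.radians(d);s,c=np.sin(f),np.cos(f)
    z=max(30*c-5*s,25*c)+168*s; x=-max(25*s,30*s-5*c,0)-168*c
    print(d,round((x+168)/40,2),round((z-30)/40,2))
E
```

```text
clock: 4.8
tcp_pos: [0.5609, 0.0136, 0.0102]
orientation: [0.003, 0.76, 0.65, -0.006]
wrist_force: [-6.4, -22.7, -2.7]
finger_gap: 0.0254
[-0.1688 -0.0007  0.0102]
t 4.8 tcp [0.5609 0.0136 0.0102] psi 1.415 F [ -6.4 -22.7  -2.7] gap 0.0254 -> travel [ 0.02  -0.017 -0.02 ] turn -0.005
0 0.0 0.0
10 -0.04 0.7
20 0.04 1.35
30 0.25 1.94
40 0.58 2.44
50 1.01 2.87
60 1.51 3.2
70 2.1 3.41
80 2.75 3.49
90 3.45 3.45
```

```bash
python3 -m crank '{"travel":[[-0.08,0,-0.2],[-0.1,0,-0.4],[-0.12,0,-0.6],[-0.12,0,-0.8],[-0.1,0,-0.9]],"turn":[0,0,0,0,0]}'
python3 - <<'E'
from h import *
print(tcpb()); goal(*bw(-.168,0),.011,1.42)
E
```

```text
clock: 5.22
tcp_pos: [0.5627, 0.0145, 0.0477]
orientation: [0.001, 0.759, 0.651, -0.001]
wrist_force: [-0.8, -7.5, -4.1]
finger_gap: 0.0249
[-0.1676 -0.0023  0.0477]
t 5.22 tcp [0.5627 0.0145 0.0477] psi 1.419 F [-0.8 -7.5 -4.1] gap 0.0249 -> travel [-0.007 -0.058  0.918] turn -0.001
```

```bash
python3 -m crank '{"travel":[[0.02,0,-0.22],[0.06,0,-0.44],[0.12,0,-0.66],[0.18,0,-0.86],[0.25,0,-1.02]],"turn":[0,0,0,0,0]}'
python3 - <<'E'
from h import *
print(tcpb()); goal(*bw(-.168,0),.011,1.42)
E
```

```text
clock: 5.63
tcp_pos: [0.5643, 0.0252, 0.0887]
orientation: [0.001, 0.759, 0.652, -0.0]
wrist_force: [-0.6, -6.4, -2.2]
finger_gap: 0.0249
[-0.1568 -0.0023  0.0887]
t 5.63 tcp [0.5643 0.0252 0.0887] psi 1.419 F [-0.6 -6.4 -2.2] gap 0.0249 -> travel [-0.277 -0.059  1.943] turn -0.001
```

```bash
python3 -m crank '{"travel":[[0.06,0,-0.12],[0.14,0,-0.25],[0.23,0,-0.37],[0.33,0,-0.5],[0.33,0,-0.5]],"turn":[0,0,0,0,0]}'
python3 - <<'E'
from h import *
print(tcpb()); goal(*bw(-.168,0),.011,1.42)
snap('side','s3');snap('top','t3')
a=np.hstack([cv2.resize(cv2.imread('pics/t3.png')[180:260,180:280],(500,400),interpolation=2),cv2.resize(cv2.imread('pics/s3.png')[140:240,240:315],(300,400),interpolation=2)])
cv2.imwrite('pics/v3.png',a)
E
```

```text
clock: 6.05
tcp_pos: [0.5669, 0.037, 0.1098]
orientation: [0.003, 0.759, 0.651, -0.001]
wrist_force: [-2.9, -11.6, 0.6]
finger_gap: 0.025
[-0.1448 -0.0031  0.1098]
t 6.05 tcp [0.5669 0.037  0.1098] psi 1.419 F [ -2.9 -11.6   0.6] gap 0.025 -> travel [-0.57  -0.084  2.472] turn -0.001
```

View pics/v3.png

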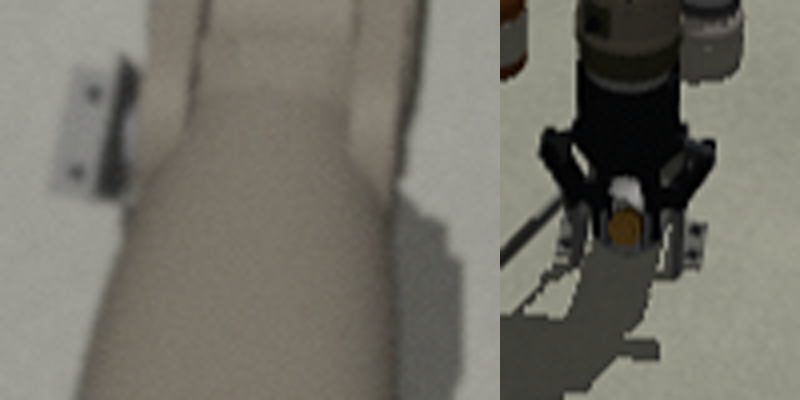

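```bash
python3 -m crank '{"travel":[[0.18,0,-0.2],[0.38,0,-0.4],[0.6,0,-0.57],[0.88,0,-0.74],[0.88,0,-0.74]],"turn":[0,0,0,0,0]}'
python3 - <<'E'
from h import *
print(tcpb()); goal(*bw(-.168,0),.011,1.42)
E
```

```text
clock: 6.57
tcp_pos: [0.5722, 0.0766, 0.1386]
orientation: [-0.0, 0.758, 0.653, 0.001]
wrist_force: [0.7, 0.7, -5.7]
finger_gap: 0.0254
[-0.1049 -0.0024  0.1386]
t 6.57 tcp [0.5722 0.0766 0.1386] psi 1.423 F [ 0.7  0.7 -5.7] gap 0.0254 -> travel [-1.586 -0.068  3.185] turn 0.003
```

```bash
python3 -m crank '{"travel":[[0.2,0,-0.08],[0.4,0,-0.15],[0.58,0,-0.21],[0.58,0,-0.21]],"turn":[0,0,0,0]}'
python3 - <<'E'
from h import *
print(tcpb()); goal(*bw(-.168,0),.011,1.42)
E
```

```text
clock: 6.9
tcp_pos: [0.575, 0.0981, 0.1459]
orientation: [-0.0, 0.758, 0.652, 0.0]
wrist_force: [-0.5, -1.0, -6.0]
finger_gap: 0.025
[-0.0832 -0.0019  0.1459]
t 6.9 tcp [0.575  0.0981 0.1459] psi 1.421 F [-0.5 -1.  -6. ] gap 0.025 -> travel [-2.122 -0.051  3.371] turn 0.001
```

Run:
```python
from h import *
snap('side','s4');snap('wrist','w4')
a=np.hstack([cv2.resize(cv2.imread('pics/w4.png'),(480,360)),cv2.resize(cv2.imread('pics/s4.png')[150:230,245:316],(320,360),interpolation=2)])
cv2.imwrite('pics/v4.png',a)
def P(f,xo,zo):
    s,c=np.sin(f),np.cos(f); fx,fz=-max(25*s,30*s-5*c)/1e3,max(30*c-5*s,25*c)/1e3
    pts=[(fx-a/1e3*c+r/1e3*s,fz+a/1e3*s+r/1e3*c) for a,r in((0,-25),(5,-30),(118,-30),(197,0))]
    return (proj('s4',[np.r_[bw(x,-.002),z] for x,z in pts])-[245,150])*4.5
print(P(np.radians(70),0,0).round())
```

```text
[[124. 244.]
 [124. 247.]
 [121. 178.]
 [123.  85.]]
```

View pics/v4.png

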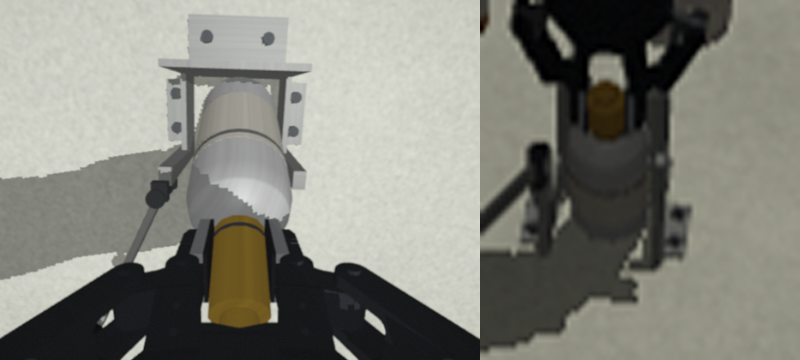

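```bash
python3 -m crank '{"travel":[[0.2,0,-0.04],[0.4,0,-0.07],[0.6,0,-0.09],[0.75,0,-0.1],[0.75,0,-0.1]],"turn":[0,0,0,0,0]}'
python3 - <<'E'
from h import *
print(tcpb()); goal(*bw(-.031,0),.149,1.42)
E
```

```text
clock: 7.42
tcp_pos: [0.5797, 0.1277, 0.1497]
orientation: [-0.0, 0.758, 0.652, 0.0]
wrist_force: [0.0, -1.4, -6.7]
finger_gap: 0.0249
[-0.0532 -0.0021  0.1497]
t 7.42 tcp [0.5797 0.1277 0.1497] psi 1.421 F [ 0.  -1.4 -6.7] gap 0.0249 -> travel [ 0.555 -0.052  0.019] turn 0.001
```

```bash
python3 -m crank '{"travel":[[0.15,0,0],[0.3,0,0.01],[0.45,0,0.02],[0.6,0,0.02],[0.6,0,0.02]],"turn":[0,0,0,0,0]}'
python3 - <<'E'
from h import *
print(tcpb()); goal(*bw(-.031,0),.149,1.42)
E
```

```text
clock: 7.83
tcp_pos: [0.5831, 0.1511, 0.1487]
orientation: [-0.0, 0.758, 0.652, 0.0]
wrist_force: [-0.5, -2.4, -5.8]
finger_gap: 0.0251
[-0.0296 -0.0019  0.1487]
t 7.83 tcp [0.5831 0.1511 0.1487] psi 1.421 F [-0.5 -2.4 -5.8] gap 0.0251 -> travel [-0.036 -0.048 -0.007] turn 0.001
```

```bash
python3 -m crank '{"travel":[[0.05,0,0],[0.1,0,0.04],[0.12,0,0.08],[0.12,0,0.1]],"turn":[0,0,0,0]}'
python3 - <<'E'
from h import *
print(tcpb()); goal(*bw(-.031,0),.149,1.42)
snap('side','s5');snap('wrist','w5')
a=np.hstack([cv2.resize(cv2.imread('pics/w5.png'),(480,360)),cv2.resize(cv2.imread('pics/s5.png')[150:230,245:316],(320,360),interpolation=2)])
cv2.imwrite('pics/v5.png',a)
pts=[(-.056,0),(-.061,.005),(-.061,.118),(-.031,.197)]
print(((proj('s5',[np.r_[bw(x,-.002),z] for x,z in pts])-[245,150])*4.5).round())
E
```

```text
clock: 8.17
tcp_pos: [0.5837, 0.1546, 0.1446]
orientation: [0.0, 0.758, 0.652, -0.0]
wrist_force: [0.2, -2.9, -4.5]
finger_gap: 0.0254
[-0.026  -0.002   0.1446]
t 8.17 tcp [0.5837 0.1546 0.1446] psi 1.42 F [ 0.2 -2.9 -4.5] gap 0.0254 -> travel [-0.126 -0.051 -0.109] turn -0.0
[[124. 250.]
 [123. 250.]
 [125. 136.]
 [131.  23.]]
```

View pics/v5.png

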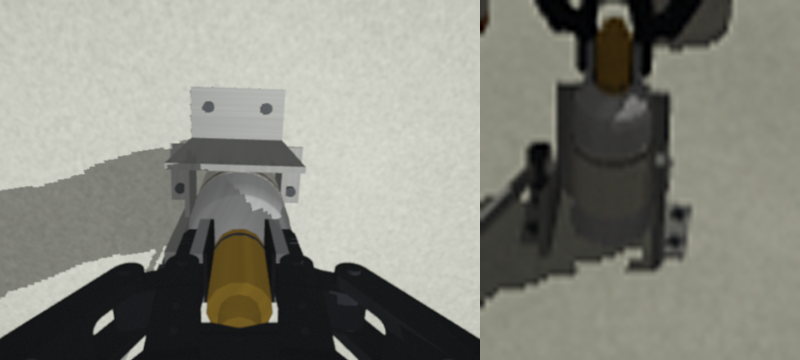

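```bash
python3 -m crank '{"travel":[[0.03,0,0.03],[0.06,0,0.06],[0.06,0,0.1],[0.06,0,0.1]],"turn":[0,0,0,0]}'; python3 -c "
from h import *
print(tcpb()); goal(*bw(-.031,0),.149,1.42)"
```

```text
clock: 8.6
tcp_pos: [0.5842, 0.1573, 0.1409]
orientation: [0.0, 0.758, 0.652, 0.0]
wrist_force: [-0.4, -2.2, -4.4]
finger_gap: 0.0249
[-0.0233 -0.0022  0.1409]
t 8.6 tcp [0.5842 0.1573 0.1409] psi 1.42 F [-0.4 -2.2 -4.4] gap 0.0249 -> travel [-0.193 -0.054 -0.202] turn -0.0
```

```bash
python3 -m crank '{"travel":[[0,0,0.03],[0,0,0.06],[0,0,0.08],[0,0,0.08]],"turn":[0,0,0,0]}'; python3 -c "
from h import *
print(tcpb()); goal(*bw(-.031,0),.149,1.42)"; python3 -m crank '{"travel":[[0,0,0.03],[0,0,0.06],[0,0,0.08],[0,0,0.08]],"turn":[0,0,0,0]}'; python3 -c "
from h import *
print(tcpb()); goal(*bw(-.031,0),.149,1.42)
snap('side','s6')
a=cv2.resize(cv2.imread('pics/s6.png')[145:230,240:320],(640,600*1),interpolation=2)
cv2.imwrite('pics/v6.png',a)"
```

```text
clock: 8.93
tcp_pos: [0.5847, 0.1578, 0.1407]
orientation: [0.001, 0.758, 0.652, 0.002]
wrist_force: [-4.3, -1.2, 11.9]
finger_gap: 0.0252
[-0.0227 -0.0026  0.1407]
t 8.93 tcp [0.5847 0.1578 0.1407] psi 1.42 F [-4.3 -1.2 11.9] gap 0.0252 -> travel [-0.208 -0.063 -0.208] turn 0.0
clock: 9.27
tcp_pos: [0.5857, 0.1584, 0.1405]
orientation: [0.001, 0.758, 0.652, 0.004]
wrist_force: [-8.3, -1.4, 25.8]
finger_gap: 0.025
[-0.022  -0.0034  0.1405]
t 9.27 tcp [0.5857 0.1584 0.1405] psi 1.421 F [-8.3 -1.4 25.8] gap 0.025 -> travel [-0.225 -0.085 -0.215] turn 0.001
```

View pics/v6.png

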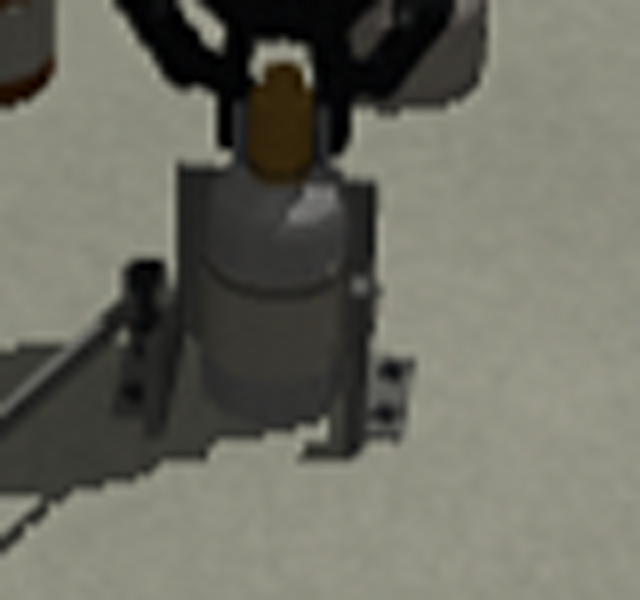

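Run:
```python
from h import *
# candidate states: foot xf, lean L (+ = towards plate), front-line points
def P(xf,L,dz=0):
    s,c=np.sin(L),np.cos(L); out=[]
    for a,r in((0,25),(5,30),(92,30),(141,13.5),(197,-8)):
        out.append(np.r_[bw(xf+(a*s-r*c)/1e3,-.002),(a*c+r*s)/1e3+dz])
    zmin=min(o[2] for o in out[:2]); 
    for o in out:o[2]-=min(0,zmin)
    v=proj('s6',out); return np.c_[(v[:,0]-240)*8,(v[:,1]-145)*600/85].round().tolist()
for xf,L in((-.031,0),(-.025,0),(-.038,.05),(-.045,.1),(-.05,.15),(-.031,-.08)): print(xf,L,P(xf,L))
# plate and posts for reference
ref=[(0,.042,.11),(0,-.042,.11),(-.076,-.042,.0),(-.07,-.064,.004),(0,-.064,.004)]
v=proj('s6',[np.r_[bw(x,y),z] for x,y,z in ref]);print(np.c_[(v[:,0]-240)*8,(v[:,1]-145)*600/85].round().tolist())
```

```text
-0.031 0 [[260.0, 427.0], [259.0, 427.0], [262.0, 292.0], [267.0, 187.0], [275.0, 60.0]]
-0.025 0 [[261.0, 419.0], [260.0, 418.0], [263.0, 283.0], [269.0, 178.0], [276.0, 52.0]]
-0.038 0.05 [[258.0, 436.0], [257.0, 435.0], [261.0, 293.0], [267.0, 186.0], [275.0, 57.0]]
-0.045 0.1 [[257.0, 444.0], [256.0, 442.0], [261.0, 294.0], [267.0, 186.0], [276.0, 55.0]]
-0.05 0.15 [[256.0, 449.0], [255.0, 447.0], [261.0, 293.0], [268.0, 183.0], [277.0, 52.0]]
-0.031 -0.08 [[260.0, 427.0], [259.0, 428.0], [260.0, 303.0], [265.0, 202.0], [271.0, 79.0]]
[[170.0, 169.0], [373.0, 181.0], [351.0, 463.0], [405.0, 452.0], [416.0, 351.0]]
```

```bash
python3 -m crank '{"travel":[[-0.05,0,-0.06],[-0.1,0,-0.12],[-0.1,0,-0.12]],"turn":[0,0,0]}'; python3 -c "
from h import *
print(tcpb()); goal(*bw(-.031,0),.149,1.42)"; python3 -m crank '{"travel":[[0,0,0],[0,0,0],[0,0,0],[0,0,0],[0,0,0]],"turn":[0,0,0,0,0]}' 60;  python3 -m crank '{"travel":[[0,0,0],[0,0,-0.5],[0,0,-1.2],[0,0,-2],[0,0,-2.4]],"turn":[0,0,0,0,0]}'
python3 - <<'E'
from h import *
print(tcpb()); a=2.0646
k=bw(-.076-.114*np.sin(a),.046-.114*np.cos(a));print('knob',k)
goal(*k,.2,1.42)
snap('side','s7');snap('top','t7');snap('wrist','w7')
a=np.hstack([cv2.resize(cv2.imread('pics/w7.png'),(400,300)),cv2.resize(cv2.imread('pics/s7.png')[145:230,225:320],(400,358)).copy()[:300]])
b=cv2.resize(cv2.imread('pics/s7.png')[145:225,220:320],(400,300),interpolation=2)
cv2.imwrite('pics/v7.png',np.hstack([a[:,:400],b]))
E
```

```text
clock: 9.57
tcp_pos: [0.5842, 0.1537, 0.1406]
orientation: [0.0, 0.758, 0.652, 0.001]
wrist_force: [-2.4, 1.6, 6.7]
finger_gap: 0.0251
[-0.0268 -0.0027  0.1406]
t 9.57 tcp [0.5842 0.1537 0.1406] psi 1.42 F [-2.4  1.6  6.7] gap 0.0251 -> travel [-0.105 -0.067 -0.21 ] turn 0.0
clock: 9.98
tcp_pos: [0.5834, 0.1531, 0.1388]
orientation: [-0.0, 0.758, 0.652, -0.0]
wrist_force: [0.2, -0.8, 0.1]
finger_gap: 0.0602
clock: 10.4
tcp_pos: [0.5845, 0.1533, 0.2388]
orientation: [0.001, 0.758, 0.652, 0.002]
wrist_force: [0.7, -0.8, 0.8]
finger_gap: 0.0605
[-0.0272 -0.003   0.2388]
knob [0.46020471 0.02124806]
t 10.4 tcp [0.5845 0.1533 0.2388] psi 1.42 F [ 0.7 -0.8  0.8] gap 0.0605 -> travel [-3.731 -2.579  0.957] turn -0.0
```

View pics/v7.png

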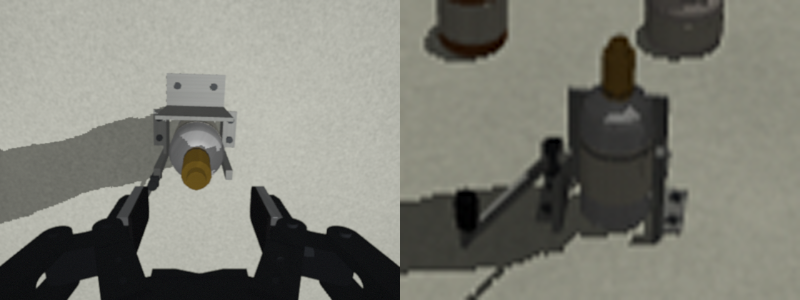

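```bash
python3 -m crank '{"travel":[[-0.8,-0.55,0],[-1.6,-1.1,0],[-2.4,-1.65,0],[-3.1,-2.15,0.1],[-3.7,-2.55,0.3]],"turn":[0,0,0,0,0]}'; python3 -m crank '{"travel":[[0,0,0],[0,0,0],[0,0,0]],"turn":[0,0,0]}'
python3 - <<'E'
from h import *
from scipy.optimize import least_squares
obs=[]
snap('top','t8');snap('side','s8');snap('wrist','w8')
for f in('s7','w7','s8'):
    im=cv2.imread('pics/'+f+'.png'); h=cv2.cvtColor(im,cv2.COLOR_BGR2HSV)
    m=cv2.inRange(h,(12,120,30),(30,255,255))
    n,l,st,ce=cv2.connectedComponentsWithStats(m); o=np.argsort(-st[1:,4])[:3]+1
    print(f,[(st[i].tolist(),ce[i].round(1).tolist()) for i in o])
# dark knob in wrist
im=cv2.cvtColor(cv2.imread('pics/w8.png'),cv2.COLOR_BGR2GRAY);print(im.min())
a=2.0646;k=bw(-.076-.114*np.sin(a),.046-.114*np.cos(a)); print(proj('w8',[[*k,.144]]),proj('w8',[[*bw(-.031,0),.197],[*bw(-.031,0),.0]]))
for X in (-.025,-.031,-.038,-.045):
  p=[[*bw(X,0),z] for z in(.141,.197)]
  print(X,proj('s8',p).round(1).tolist(),proj('w7',p).round(1).tolist())
goal(*k,.12,1.42)
E
```

```text
clock: 10.97
tcp_pos: [0.458, 0.0212, 0.2222]
orientation: [-0.0, 0.758, 0.652, -0.001]
wrist_force: [0.1, -0.1, 0.0]
finger_gap: 0.0599
clock: 11.22
tcp_pos: [0.4604, 0.0222, 0.2226]
orientation: [-0.0, 0.759, 0.652, -0.0]
wrist_force: [1.2, 0.2, -0.6]
finger_gap: 0.06
s7 [([113, 48, 17, 48, 486], [122.2, 75.0]), ([125, 26, 23, 14, 258], [136.8, 32.7]), ([239, 23, 21, 14, 247], [247.8, 30.2])]
w7 [([254, 207, 42, 59, 1874], [274.5, 236.6]), ([278, 207, 1, 1, 1], [278.0, 207.0])]
s8 [([238, 0, 31, 37, 819], [256.1, 15.1]), ([110, 48, 20, 48, 667], [120.3, 72.2]), ([271, 155, 8, 17, 111], [274.3, 162.8])]
2
[[277.52689585 222.48019818]] [[532.48412845 -89.06036699]
 [386.41672021  24.15021828]]
-0.025 [[273.4, 167.5], [273.6, 153.9]] [[271.9, 209.6], [270.7, 237.5]]
-0.031 [[273.2, 168.7], [273.5, 155.1]] [[272.0, 217.8], [270.8, 247.7]]
-0.038 [[273.0, 170.1], [273.3, 156.5]] [[272.0, 227.3], [270.9, 259.4]]
-0.045 [[272.8, 171.5], [273.1, 157.9]] [[272.1, 236.6], [271.0, 270.9]]
t 11.37 tcp [0.4611 0.0227 0.2231] psi 1.421 F [-0.2  0.1  0.4] gap 0.06 -> travel [-0.04  -0.018  2.577] turn 0.001
```

Run:
```python
from h import *
g=cv2.cvtColor(cv2.imread('pics/s8.png'),cv2.COLOR_BGR2GRAY).astype(float)
print(g[150:216,271:276].mean(1).round().astype(int).tolist())
for X,L in((-.028,-.06),(-.031,0),(-.034,0),(-.031,-.06),(-.037,0)):
    s,c=np.sin(L),np.cos(L)
    q=[np.r_[bw(X+(a*s-r*c)/1e3,-.003),(a*c+r*s)/1e3] for a,r in((0,25),(5,30),(92,30),(141,13.5),(197,-8))]
    d=min(0,min(p[2] for p in q)); 
    for p in q:p[2]-=d
    print(X,L,proj('s8',q)[:,1].round(1))
```

```text
[142, 143, 143, 140, 127, 106, 97, 72, 47, 50, 64, 58, 35, 37, 36, 37, 38, 37, 37, 32, 28, 38, 92, 122, 115, 112, 111, 91, 60, 59, 55, 52, 52, 53, 53, 55, 46, 38, 50, 57, 56, 56, 55, 56, 56, 56, 56, 56, 56, 54, 51, 50, 50, 50, 50, 51, 53, 99, 137, 141, 139, 140, 141, 141, 142, 143]
-0.028 -0.06 [204.9 205.  186.9 172.5 154.9]
-0.031 0 [205.6 205.5 186.3 171.5 153.5]
-0.034 0 [206.2 206.2 186.9 172.1 154.1]
-0.031 -0.06 [205.6 205.7 187.6 173.1 155.5]
-0.037 0 [206.8 206.8 187.6 172.7 154.7]
```

View pics/w8.png

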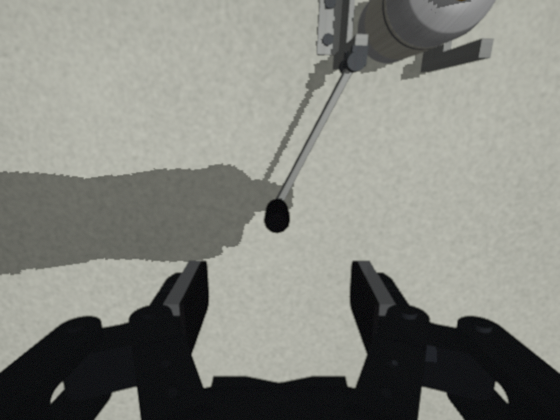

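```bash
python3 -m crank '{"travel":[[-0.04,-0.02,0.7],[-0.04,-0.02,1.5],[-0.04,-0.02,2.2],[-0.04,-0.02,2.7],[-0.04,-0.02,2.7]],"turn":[0,0,0,0,0]}'; python3 -m crank '{"travel":[[0,0,0],[0,0,0],[0,0,0],[0,0,0],[0,0,0]],"turn":[0,0,0,0,0]}' 10 25
python3 - <<'E'
from h import *
print(tcpb());a=2.0646
p=tcpb();print('angle est',np.arctan2(-(p[0]+.076),-(p[1]-.046)),np.hypot(p[0]+.076,p[1]-.046))
for A in np.arange(2.0,-.21,-.2): print(round(A,2),((np.array([-.076-.114*np.sin(A),.046-.114*np.cos(A)])-p[:2])/.04*[1,-1]).round(2))
goal(*bw(-.2,0),.113)
E
```

```text
clock: 11.78
tcp_pos: [0.4568, 0.0217, 0.1113]
orientation: [-0.003, 0.758, 0.652, -0.002]
wrist_force: [-1.6, -0.2, 0.4]
finger_gap: 0.0599
clock: 12.2
tcp_pos: [0.4608, 0.0206, 0.1169]
orientation: [0.001, 0.758, 0.652, 0.001]
wrist_force: [-0.4, 1.0, 5.6]
finger_gap: 0.017
[-0.1769  0.0994  0.1169]
angle est 2.0575589403639265 0.11415940609516152
2.0 [-0.07  0.15]
1.8 [-0.25  0.69]
1.6 [-0.33  1.25]
1.4 [-0.29  1.82]
1.2 [-0.13  2.37]
1.0 [0.12 2.87]
0.8 [0.48 3.32]
0.6 [0.91 3.69]
0.4 [1.41 3.96]
0.2 [1.96 4.13]
0.0 [2.52 4.18]
-0.2 [3.09 4.13]
t 12.2 tcp [0.4608 0.0206 0.1169] psi 1.42 F [-0.4  1.   5.6] gap 0.017 -> travel [-0.577  2.484  0.105] turn None
```

Knob gripped (radius 114 mm, angle 2.06, both as expected). Swing along the arc.

```bash
python3 -m crank '{"travel":[[-0.1,0.25,0],[-0.25,0.69,0],[-0.31,0.97,0],[-0.33,1.25,0],[-0.33,1.5,0]],"turn":[0,0,0,0,0]}'
python3 - <<'E'
from h import *
p=tcpb();print(p,'angle',np.arctan2(-(p[0]+.076),-(p[1]-.046)),np.hypot(p[0]+.076,p[1]-.046))
for A in (1.4,1.2,1,.8,.7,.6,.5,.4,.2,0,-.05): print(round(A,2),((np.array([-.076-.114*np.sin(A),.046-.114*np.cos(A)])-p[:2])/.04*[1,-1]).round(2))
goal(*bw(-.2,0),.113)
E
```

```text
clock: 12.62
tcp_pos: [0.5173, -0.0021, 0.1165]
orientation: [0.001, 0.758, 0.652, -0.0]
wrist_force: [-3.1, -0.4, 6.1]
finger_gap: 0.0168
[-0.1909  0.0401  0.1165] angle 1.519492387373504 0.11505137982658008
1.4 [0.06 0.34]
1.2 [0.22 0.89]
1 [0.47 1.39]
0.8 [0.83 1.84]
0.7 [1.04 2.03]
0.6 [1.26 2.2 ]
0.5 [1.51 2.35]
0.4 [1.76 2.48]
0.2 [2.31 2.65]
0 [2.87 2.7 ]
-0.05 [3.01 2.7 ]
t 12.62 tcp [ 0.5173 -0.0021  0.1165] psi 1.42 F [-3.1 -0.4  6.1] gap 0.0168 -> travel [-0.227  1.001  0.089] turn None
```

```bash
python3 -m crank '{"travel":[[0.06,0.36,0],[0.22,0.89,0],[0.47,1.39,0],[0.83,1.84,0],[1.04,2.03,0]],"turn":[0,0,0,0,0]}'
python3 - <<'E'
from h import *
p=tcpb();print(p,'angle',np.arctan2(-(p[0]+.076),-(p[1]-.046)),np.hypot(p[0]+.076,p[1]-.046))
for A in (.6,.5,.4,.3,.2,.1,0,-.05): print(round(A,2),((np.array([-.076-.114*np.sin(A),.046-.114*np.cos(A)])-p[:2])/.04*[1,-1]).round(2))
goal(*bw(-.2,0),.113)
E
```

```text
clock: 13.03
tcp_pos: [0.6051, 0.0279, 0.1162]
orientation: [0.0, 0.758, 0.652, 0.0]
wrist_force: [-2.1, -3.5, 5.8]
finger_gap: 0.0172
[-0.1481 -0.0422  0.1162] angle 0.6852971719794838 0.11391948911402298
0.6 [0.19 0.15]
0.5 [0.44 0.3 ]
0.4 [0.69 0.42]
0.3 [0.96 0.52]
0.2 [1.24 0.59]
0.1 [1.52 0.63]
0 [1.8  0.65]
-0.05 [1.94 0.64]
t 13.03 tcp [0.6051 0.0279 0.1162] psi 1.42 F [-2.1 -3.5  5.8] gap 0.0172 -> travel [-1.298 -1.056  0.079] turn None
```

```bash
python3 -m crank '{"travel":[[0.44,0.3,0],[0.96,0.52,0],[1.4,0.61,0],[1.7,0.64,0],[1.85,0.65,0]],"turn":[0,0,0,0,0]}'; python3 -m crank '{"travel":[[0.05,0,0],[0.1,0,0],[0.1,0,0]],"turn":[0,0,0]}'
python3 - <<'E'
from h import *
p=tcpb();print(p,'angle',np.arctan2(-(p[0]+.076),-(p[1]-.046)),np.hypot(p[0]+.076,p[1]-.046))
goal(*bw(-.2,0),.113)
E
```

```text
clock: 13.45
tcp_pos: [0.6377, 0.0898, 0.1157]
orientation: [0.005, 0.759, 0.651, -0.008]
wrist_force: [-11.3, -34.3, 8.5]
finger_gap: 0.017
clock: 13.7
tcp_pos: [0.6378, 0.0907, 0.1157]
orientation: [0.005, 0.761, 0.649, -0.009]
wrist_force: [-11.2, -31.1, 7.5]
finger_gap: 0.0169
[-0.0811 -0.0651  0.1157] angle 0.04587238729976436 0.11121699510416563
t 13.7 tcp [0.6378 0.0907 0.1157] psi 1.413 F [-11.2 -31.1   7.5] gap 0.0169 -> travel [-2.982 -1.607  0.131] turn None
```

```bash
python3 -m crank '{"travel":[[-0.08,0,0],[-0.15,0,0],[-0.15,0,0]],"turn":[0,0,0]}'; python3 -m crank '{"travel":[[0,0,0],[0,0,0],[0,0,0],[0,0,0]],"turn":[0,0,0,0]}' 40;  python3 -m crank '{"travel":[[0,0,-0.4],[0,0,-1],[0,0,-1.8],[0,0,-2.5],[0,0,-3]],"turn":[0,0,0,0,0]}'; python3 -m crank '{"travel":[[-0.9,0.2,0],[-1.8,0.4,0],[-2.7,0.6,0],[-3.6,0.8,0],[-4.4,1,0]],"turn":[0,0,0,0,0]}';python3 -m crank '{"travel":[[0,0,0],[0,0,0],[0,0,0]],"turn":[0,0,0]}'
python3 - <<'E'
from h import *
goal(*bw(-.2,0),.113)
for n in('side','top','wrist'): snap(n,n+'9')
im=cv2.imread('pics/side9.png');g=cv2.cvtColor(im,cv2.COLOR_BGR2GRAY).astype(int)
m=cv2.inRange(cv2.cvtColor(im,cv2.COLOR_BGR2HSV),(12,120,30),(30,255,255));
print('brass rows/cols',[ (w.min()+140,w.max()+140) if i==0 else (w.min()+255,w.max()+255) for i,w in enumerate(np.nonzero(m[140:180,255:290]))])
print(g[150:216,271:276].mean(1).round().astype(int).tolist())
for a in(0,.06,.12,.2):
    k=[-.0805-.114*np.sin(a),.046-.114*np.cos(a)]
    print(a,'knob mid pred',proj('side9',[[*bw(*k),.126]]).round(1),proj('top9',[[*bw(*k),.144]]).round(1),proj('wrist9',[[*bw(*k),.126]]).round(1))
for f,(r0,r1,c0,c1) in(('side9',(175,205,275,305)),('top9',(170,215,205,260))):
    q=cv2.cvtColor(cv2.imread('pics/'+f+'.png'),cv2.COLOR_BGR2GRAY)[r0:r1,c0:c1]
    n,l,st,ce=cv2.connectedComponentsWithStats((q<25).astype(np.uint8))
    print(f,[(st[i].tolist(),(ce[i]+[c0,r0]).round(1).tolist()) for i in range(1,n) if st[i,4]>5])
# neighbours unmoved?
for f in('top','side'):
    A,Bm=[cv2.GaussianBlur(cv2.imread('pics/%s%d.png'%(f,i)),(5,5),0).astype(int) for i in(0,9)]
    D=np.abs(A-Bm).max(2)
    for nm,(x,y) in(('jar',(138,182)),('bottle',(132,244)),('rack',(408,200))) if f=='top' else (('jar',(291,146)),('bottle',(238,142)),('rack',(300,355))):
        print(f,nm,D[y-20:y+20,x-18:x+18].mean().round(1),D[y-20:y+20,x-18:x+18].max())
E
```

```text
clock: 13.95
tcp_pos: [0.6377, 0.0904, 0.1157]
orientation: [0.001, 0.76, 0.65, -0.004]
wrist_force: [-7.1, -11.3, 4.4]
finger_gap: 0.0168
clock: 14.28
tcp_pos: [0.6401, 0.0952, 0.1154]
orientation: [0.0, 0.758, 0.652, 0.0]
wrist_force: [0.6, -1.2, 0.1]
finger_gap: 0.0399
clock: 14.7
tcp_pos: [0.6405, 0.0954, 0.2383]
orientation: [0.001, 0.758, 0.652, 0.001]
wrist_force: [0.7, 0.1, -0.5]
finger_gap: 0.04
clock: 15.12
tcp_pos: [0.653, -0.0867, 0.2355]
orientation: [0.0, 0.758, 0.652, 0.0]
wrist_force: [0.6, -0.1, 0.5]
finger_gap: 0.0397
clock: 15.37
tcp_pos: [0.6528, -0.0848, 0.2351]
orientation: [-0.0, 0.758, 0.652, 0.0]
wrist_force: [0.2, -0.0, -0.4]
finger_gap: 0.0401
t 15.37 tcp [ 0.6528 -0.0848  0.2351] psi 1.42 F [ 0.2 -0.  -0.4] gap 0.0401 -> travel [ 1.304 -2.658  3.055] turn None
brass rows/cols [(np.int64(155), np.int64(171)), (np.int64(271), np.int64(278))]
[150, 152, 151, 149, 135, 114, 104, 77, 50, 54, 69, 62, 38, 40, 40, 40, 40, 40, 40, 35, 31, 40, 99, 130, 122, 120, 119, 96, 65, 63, 58, 56, 56, 57, 56, 57, 90, 81, 37, 39, 46, 56, 61, 60, 61, 60, 60, 60, 60, 58, 55, 54, 54, 54, 53, 54, 57, 106, 146, 154, 111, 66, 126, 153, 152, 153]
0 knob mid pred [[293.2 184. ]] [[231.5 183.7]] [[214.8 -68.7]]
0.06 knob mid pred [[293.  185.4]] [[233.8 184.1]] [[215.  -55.2]]
0.12 knob mid pred [[292.6 186.9]] [[236.1 184.7]] [[214.5 -42. ]]
0.2 knob mid pred [[292.  188.8]] [[239.1 185.7]] [[212.9 -24.9]]
side9 [([9, 0, 21, 20, 193], [293.7, 181.3])]
top9 []
top jar 5.8 8
top bottle 5.7 8
top rack 4.6 8
side jar 48.6 143
side bottle 1.8 3
side rack 1.2 3
```

Run:
```python
from h import *
g=cv2.cvtColor(cv2.imread('pics/side9.png'),cv2.COLOR_BGR2GRAY).astype(int)
print(g[172:200,284:304])
g=cv2.cvtColor(cv2.imread('pics/top9.png'),cv2.COLOR_BGR2GRAY).astype(int)
print(g[176:194,222:246])
for f in('side9','top9'):
  for a in(0,.06,.12):
    P=lambda r,o,z:[*bw(-.0805-r*np.sin(a)-o,.046-r*np.cos(a)),z]
    print(f,a,'knob top/bot',proj(f,[P(.114,0,.144),P(.114,0,.108)]).round(1).tolist(),'post top',proj(f,[[*bw(-.0735,-.042),.104]]).round(1).tolist())
```

```text
[[  4   5   6  10  20  12  60 158 155 156 123  26   5   7   6   7   6   7
    7   7]
 [  5   5   7  11  18   7  75 158 154 154 158  86   8   4   7   6   7   8
    7   8]
 [  6   7   6   9  11   4  42 156 152 152 155 142  52   8   6   5   5   6
    7   8]
 [  8   5   7   7   5   1   0 120 152 151 154 164  65   7   7   6   6   6
    8   7]
 [ 11   4   5   7   7   4   0  66 156 155 158 146  31   4   4   6   7   7
    7   6]
 [ 20   5   6   6   6   6   3  45 126 124 143  90  10   3   6   8   7   8
    5   5]
 [ 34   6   7   8   7   4   4   0  49  47  80  26   3   6   6   7   5   2
    1   0]
 [ 43  17   6   8   8   7   6   5   4   3   4   5   4   5   7   7   3  18
  105 107]
 [ 42  25   5   8   6   8   7   7   6   6   5   5   5   7   7   4   0  77
  156 156]
 [ 41  34   6   5   7   8   7   6   7   6   6   7   6   6   5   3  15 137
  154 153]
 [ 39  41  15   5   7   8   7   5   8   7   6   5   7   5   6   0  48 158
  155 151]
 [ 45  46  61   9   3   6   6   6   7   6   8   7   7   6   3  15 122 158
  154 149]
 [ 78  80  77  43   6   3   5   7   7   7   7   8   7   5   0  82 160 159
  154 
[... 2888 characters left out ...]
159 160]
 [141 138 142 147 149 149 144 137 125 119 143 156 159 161 161 160 158 158
  159 159 160 159 159 161]
 [125 123 129 137 139 133 126 127 126 125 146 156 158 158 158 156 159 157
  158 159 160 161 161 160]]
side9 0 knob top/bot [[293.4, 179.7], [292.9, 188.2]] post top [[284.9, 187.0]]
side9 0.06 knob top/bot [[293.2, 181.1], [292.7, 189.6]] post top [[284.9, 187.0]]
side9 0.12 knob top/bot [[292.9, 182.6], [292.4, 191.1]] post top [[284.9, 187.0]]
top9 0 knob top/bot [[231.5, 183.7], [232.6, 185.9]] post top [[228.8, 194.3]]
top9 0.06 knob top/bot [[233.8, 184.1], [234.8, 186.3]] post top [[228.8, 194.3]]
top9 0.12 knob top/bot [[236.1, 184.7], [237.0, 186.9]] post top [[228.8, 194.3]]
```

```bash
python3 -c "
from h import *
print(hand_in())"
```

```text
the job is handed in; nothing more can be done
None
```

The job is handed in at about 15.6 s of the 64 s allowed. No verdict came back. I gripped the cylinder by its collar and slid it foot first against the back plate, where contact reached 23 N. I then raised the valve end in an arc with the foot kept down, seated it and let go. Last I gripped the bar's knob, swung the bar from 2.06 rad to its stop, released it and backed the arm away.

**Last checks from the cameras and force readings:**
- **Cylinder:** it stands upright, with the side-view foot-to-tip span at 52.1 px against 52.1 px expected. The axis reads about 34 to 37 mm in front of my estimated plate and within about 5 mm of the middle. It did not move while the bar was being shut.
- **Bar:** the knob sits at the shut position in the top view, to within about 0.02 rad. It had been pressed against its stop with about 31 N.
- **Bottle, jar and rack:** unchanged in the top view. In the side view the bottle and rack are also unchanged. The jar's patch there differs strongly, which I put down to the arm covering it but did not confirm.
- **Robot:** it is clear of everything, with the wrist force near zero.

**Disagreements:**
- **Bracket position:** the bar's stop came about 4 to 5 mm in front of where my fitted bracket position put it, so that fit is probably a few mm off. I allowed for this offset when checking the bar.
- **Collar height:** the cylinder met the bench with the gripper about 8 mm lower than expected, so I was holding it nearer the foot than the nominal 168 mm, or it slipped a little. The foot was therefore probably a few mm off the bench near upright, before I set it down. That is well under the 30 mm limit.

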